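Put the dough docker back together and on its holder

TASK

Take the axle by its black handle and gently thread it through the dough docker's studded roller, lying in its cradle, pushing the roller along to the cradle's end stop and pressing the brass collar firmly home against the roller's end there, with about 10 N and never 20. Lift the roller out on the axle and lay the axle gently in both forks of the holder, fully down, the handle outside the red fork and the roller still by the collar; then let go. Handle the roller only with the axle, never with the gripper or arm, and leave everything else on the table where it is.

Things in the scene. Friction and masses are not known exactly. Their poses are not given: they have to be found in the camera images.
- axle_grip (a point): Middle of the loose 0.16 kg axle's black handle (20 mm diameter, 60 long); x along the axle to its tip. Along x from here: 12 mm steel rod from +30, brass collar (20 mm dia) +55 to +60, 12 mm rod to +150, cone to 5 mm at the tip, +165. Starts level in its rest, axis 45 mm above the table, x roughly along world +y, handle beyond the rest's end. Its roll means nothing.
- axle_collar (a point): Centre of the front (tip-side) face of the axle's brass collar, the face that must sit against the roller; 60 mm from axle_grip along the axle's x.
- axle_tip (a point): Point of the axle's tip, 105 mm in front of the collar's face.
- roller_center (a point): Centre of the loose white roller with yellow studs (60 mm diameter, 60 long, 0.15-0.31 kg); x along its 15 mm through bore (1.5 mm play round the axle). Starts level in the cradle, its x as the cradle's, axis 45 mm above the table, its +x end 1 to 38 mm short of the sprung end stop; slides easily (under 5 N) up to it. Enter it from its -x end.
- cradle: Fixed grey cradle, origin under its middle on the table. Base x -45 to +100, y +-37 mm; two rails along x carry the roller. At the +x end the end stop: two green posts, 55 tall, with black spring buffers (6 N per mm) and a 30 mm gap for the axle; clamped at a different spot each time, buffer faces anywhere from x = +34 to +69 mm (not measured). Open above and at its -x end.
- holder: Fixed; origin under its middle on the table. Base x +-67, y +-42, 8 mm thick. Red fork at x = -47.5, white at +50 mm: plates 8 thick, 108 tall, 15 mm slot with mouth flared to 30. Rod on the slot floors: axis 85 mm high. Home: axle's x along the holder's x, collar face at x = -30 mm, bare rod behind the collar in the red fork, roller hanging between the forks.
- rest: Fixed wooden rest that carries the axle at the start: low forks at x = -47.5 and +50 mm, tops 68 mm high, 15 mm slots open above; base x +-62, y +-27 mm; origin under its middle on the table. Lift the axle straight up out of it.
- mould_a: loose steel ring mould, 70 mm across, 45 tall; a bystander, origin at the middle of its underside
- mould_b: loose steel ring mould, 70 mm across, 45 tall; a bystander, origin at the middle of its underside
- mould_c: loose steel ring mould, 60 mm across, 40 tall; a bystander, origin at the middle of its underside
- bowl: loose white bowl, 110 mm across, 50 tall; a bystander, origin at the middle of its underside
- squeeze: loose orange squeeze bottle with red cap, 52 mm across, 150 tall; a bystander, origin at the middle of its underside
- spice: loose amber jar with black lid, 60 mm across, 90 tall; a bystander, origin at the middle of its underside
- spatula: loose spatula lying flat, handle towards its -x; a bystander, origin at the middle of its underside
Mind the look-alikes: they are no part of the job. Of the things like the part that bears axle_grip, leave any that is pink; of the rest the smaller one is meant. Leave any purple look-alike of the cradle alone.

How it is judged (in metres and radians):
On the way, in this order (a step that is already met when the one before it is completed fails the run):
1. the axle is through the roller, lying in its cradle, and its collar is pressed home against the roller's end (gap under 2 mm, push over 7 N) (x of roller_center in the frame of axle_collar between 0.02 and 0.032 m and y of roller_center in the frame of axle_collar between -0.005 and 0.005 m and z of roller_center in the frame of axle_collar between -0.005 and 0.005 m and horizontal distance between roller_center and cradle below 0.06 m and contact force between axle and roller above 7 N and height (world z) of roller_center below 0.052 m), for 0.3 s.
2. the roller is carried on the axle, clear of the cradle (its axis over 100 mm high) (height (world z) of roller_center above 0.1 m and x of roller_center in the frame of axle_collar between 0.02 and 0.045 m and y of roller_center in the frame of axle_collar between -0.005 and 0.005 m and z of roller_center in the frame of axle_collar between -0.005 and 0.005 m), for 0.2 s.
At the end, for the whole second after the job is handed in: The axle rests fully down in both forks (axis 85 mm high within 3 mm at the collar, 4 mm at the tip; within 5 mm sideways and 0.08 rad), handle outside the red fork, collar face 21 to 41 mm from the holder's middle, the roller on it within 10 mm of the collar, all at rest (x of axle_collar in the frame of holder between -0.041 and -0.021 m and y of axle_collar in the frame of holder between -0.005 and 0.005 m and z of axle_collar in the frame of holder between 0.082 and 0.088 m and y of axle_tip in the frame of holder between -0.005 and 0.005 m and z of axle_tip in the frame of holder between 0.081 and 0.089 m and angle between the x axis of axle_collar and the x axis of holder, either way round below 0.08 rad and x of roller_center in the frame of axle_collar between 0.025 and 0.04 m and y of roller_center in the frame of axle_collar between -0.005 and 0.005 m and z of roller_center in the frame of axle_collar between -0.005 and 0.005 m and linear speed of each of axle, roller below 0.02 m/s); the robot touches nothing.
It fails at once if the axle and the roller press on each other with more than 20 N (contact force between axle and roller above 20 N).
It fails at once if the axle or roller bears on the holder with more than 35 N (contact force between any of axle, roller and holder above 35 N).
It fails at once if the gripper or arm touches the roller (contact force between any of the fingers, the arm and roller above 1 N).
It fails at once if the roller falls onto the table (contact force between roller and table above 1 N).
It fails at once if a bystander is moved by more than 20 mm (distance of any of mould_a, mould_b, mould_c, bowl, squeeze, spice, spatula from where it was at the start of the episode above 0.02 m).
It also fails if it takes over 72 s, if anything falls off the work surface, if the arm or the gripper's body presses on something with over 40 N, if the wrist force passes 120 N, or if a joint passes its speed limit or range.

ROBOT

A 6-joint arm with a two-finger parallel gripper is mounted at the origin on the work surface. World frame = base frame: x ahead of the robot, y to its left, z up, the work surface at z = 0. Lengths are in mm, angles in rad, forces in N, time in s.
With the tool pointing down it reaches from about 350 to 875 mm from the base axis. Payload 4.2 kg.
Tool frame: the origin (TCP) lies on the mounting face of the last link; the fingertips stand 173 mm ahead of it and the grasp point (between the pads) lies 155 mm ahead of it (tcp_to_grasp is the distance from the TCP to the grasp point, in mm); z points along the fingers, y is the direction in which the jaws open and shut (so a half turn about z gives the same grasp; the last joint's range is limited). The gripper opens to 85 mm and grips with 20 to 120 N. Pads are 22 mm wide; open, the fingers measure 114 mm over their backs; the gripper's body (76 mm by 85 mm) begins 54 mm behind the grasp point. The pads swing forward as they close: fully open they stand 13 mm farther back than shut.
Start: joints at [1.41, 0.385, 0.008, 0, -1.194, -0.259], TCP at [254.703, 570.725, 404.712] pointing down, gripper open.
Joint ranges: [-3.14, 3.14], [-1.21, 2.06], [-1.07, 1.41], [-3.16, 2.05], [-2.99, -0.16], [-3.1, 3.1]. Speed limits (rad/s): [2.79, 2.79, 3.14, 3.14, 3.14, 3.14].

INTERFACE

Orientations are given as a unit quaternion [x, y, z, w].
In Python, from bench import * gives the robot as it stands. The module is installed in compiled form; this text tells all that it offers.
- The arm moves only by the tool apply_moves, never from a script. Its arguments are lists of equal length, an entry for each row: "fingers": the closure, from 0 (fully open) to 1 (shut); "dp": the shift along the world's x, y, z in cm, a list of three; "yaw": the turn about the world's z in degrees. A call has 1 to 10 rows; each row is the pose to reach, as a shift and turn from the pose measured when the call began; what a row does not reach only later rows make up. A row lasts 1/10 s, in which the tool goes at most 50 mm and 8.59 degrees, less where a joint would pass 70% of its speed; a pose out of reach is approached as far as the arm can. A call with a gripper value outside its range is refused whole. The fingers move at their own pace and stop on an object; the grip force is fixed at half the most. Time passes only in rows, so rows that repeat a pose let the fingers close. It gives the time, the measured TCP pose, the force and the opening at its end, in the units of the state.
- read_state(): the state, without advancing time (a new reading comes with each control period).
- get_image(name): name is "side" or "top"; returns a dict with "color" (384x512x3 uint8, blue, green, red), "mtx" (3x3 intrinsics, pixels), "k1" (the pictures are not rectified: a ray, as slopes to the right and down, at radius r is drawn at 1 + k1 r^2 times it, then the intrinsics apply), "camera_from_world" (4x4, takes a point from world to camera coordinates). Camera axes: x right, y down, z forward; pixel columns grow to the right and rows downward; lengths in mm; the calibration is good to about 2 mm. A picture is of the moment at which its call begins. There is no depth.
- job_done(): hands the job in, once; it reports no verdict.
The state is a dict: "clock": time; "joints": joint angles; "joint_vel": joint speeds; "joint_efforts": joint torques, N m; "position": TCP position; "ee_rot": TCP orientation; "contact_force": force on the tool from outside, world axes, zero at the start; "wrist_torque": the same for the moment, N m; "gripper_width": finger opening in mm.
Only numpy, scipy, OpenCV 4.12 (cv2) and the standard library are available. Lean on these libraries where they do the work, as an engineer would, in place of code of your own. Each camera call takes 0.05 s, during which the arm holds its last target. There are 200 camera calls.

## Working session

There is one attempt and no reset: what is moved stays moved. The work goes in short steps, Python scripts to look and compute and a tool call to move; the robot and the scene stay as the last step left them, time stands still between calls to the robot, and variables do not carry over. Pictures are saved under pics/ and viewed, about 8 in all and at most 12, crops included, and the job is handed in when it is done.

Besides the shell and the picture viewer there is one more tool, called as name(argument=value, ...) on one line, values as JSON. apply_moves: Moves the arm, as the interface text tells. Its arguments: {"type":"object","properties":{"fingers":{"type":"array","items":{"type":"number"}},"dp":{"type":"array","items":{"type":"array","items":{"type":"number"}}},"yaw":{"type":"array","items":{"type":"number"}}},"required":["fingers","dp","yaw"]}

```bash
mkdir -p pics; cat > h.py <<'E'
from bench import *
import numpy as np, cv2
def shot(n,f=None):
    im=get_image(n)
    if f: cv2.imwrite('pics/'+f,im['color'])
    return im
def ray(im,u,v):
    K=np.array(im['mtx'],float);k=im['k1']
    p=np.array([(u-K[0,2])/K[0,0],(v-K[1,2])/K[1,1]]);q=p.copy()
    for _ in range(20): q=p/(1+k*(q@q))
    T=np.array(im['camera_from_world']);R=T[:3,:3];t=T[:3,3]
    return -R.T@t, R.T@np.array([q[0],q[1],1])
def onz(im,u,v,z):
    o,d=ray(im,u,v);return o+d*(z-o[2])/d[2]
def proj(im,P):
    K=np.array(im['mtx'],float);T=np.array(im['camera_from_world'])
    c=T[:3,:3]@np.asarray(P,float)+T[:3,3];q=c[:2]/c[2];q=q*(1+im['k1']*(q@q))
    return np.array([K[0,0]*q[0]+K[0,2],K[1,1]*q[1]+K[1,2]])
def tri(i1,p1,i2,p2):
    A=[];b=[]
    for i,p in((i1,p1),(i2,p2)):
        o,d=ray(i,*p);d/=np.linalg.norm(d);M=np.eye(3)-np.outer(d,d);A.append(M);b.append(M@o)
    return np.linalg.lstsq(np.vstack(A),np.hstack(b),rcond=None)[0]
E
python3 - <<'E'
from h import *
s=read_state();print(s)
a=shot('top','top0.png');b=shot('side','side0.png')
for i in(a,b):print(i['mtx'],i['k1'],np.round(ray(i,256,192),2))
E
```

```text
{'clock': 0.0, 'joints': array([ 1.40961646e+00,  3.85551135e-01,  6.62204108e-03, -5.14243770e-04,
       -1.19396184e+00, -2.58613821e-01]), 'joint_vel': array([ 8.34748761e-04, -1.66927534e-03,  1.06542270e-03,  1.11890529e-03,
        3.60229733e-04,  8.84760462e-05]), 'joint_efforts': array([-6.84140487e-04, -3.92290735e+01,  1.88403028e+01,  4.18618307e+00,
       -4.63001488e-03, -3.45834252e-06]), 'position': array([254.60643648, 570.5645085 , 403.62069111]), 'ee_rot': array([ 9.78032079e-01, -2.08451672e-01, -1.87696674e-04,  1.05769858e-03]), 'contact_force': array([-0.03116699,  0.54939913, -0.01588444]), 'wrist_torque': array([-0.04166017, -0.03961176,  0.00856072]), 'gripper_width': 85.72445770445847}
[[360.33339462   0.         253.30072846]
 [  0.         360.33339462 193.64280825]
 [  0.           0.           1.        ]] -0.024797498185091086 [[ 3.08650e+02  2.21200e+01  1.16473e+03]
 [ 1.60000e-01 -3.00000e-02 -9.90000e-01]]
[[376.99934912   0.         258.40755047]
 [  0.         376.99934912 192.2459733 ]
 [  0.           0.           1.        ]] -0.07496673023137203 [[ 2.4762e+02 -7.7054e+02  6.4600e+02]
 [ 2.5000e-01  7.9000e-01 -5.7000e-01]]
```

View pics/top0.png

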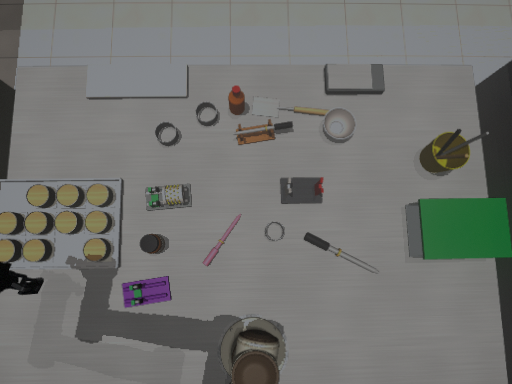

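View pics/side0.png

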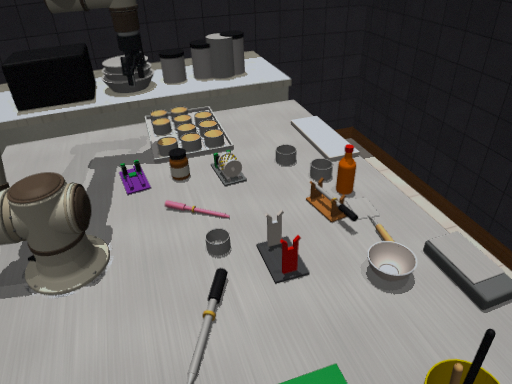

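The top view shows +x up and +y left. There are three axle-like things:
- Pink one at (222,240): excluded.
- Long black-handled tool at (318,243)-(375,270): larger.
- Black-handled one in the wooden rest, about (238,132)-(292,126): smaller and not pink, so this is the one meant.

The grey cradle is at (168,196) with its green stop to the left. The purple one at (147,292) is to be left alone. The holder is at (302,190), with the red fork at (320,185). Next I'll confirm with an enlarged crop.

```bash
python3 - <<'E'
from h import *
def avg(n,N=8):
    ims=[get_image(n) for _ in range(N)];c=np.mean([i['color'].astype(float) for i in ims],0)
    ims[0]['color']=np.clip(c,0,255).astype(np.uint8);np.save(n+'_avg.npy',ims[0],allow_pickle=True);return ims[0]
a=avg('top');b=avg('side')
def crop(i,x,y,w,h,s):return cv2.resize(i['color'][y:y+h,x:x+w],None,fx=s,fy=s,interpolation=cv2.INTER_CUBIC)
# top row: axle(225..305,105..155) cradle(138..198,177..217); holder
c=np.zeros((600,800,3),np.uint8)
c[:300,:400]=crop(a,225,105,80,60,5)
c[:300,400:]=crop(a,135,170,80,60,5)
c[300:,:400]=crop(a,265,165,80,60,5)
c[300:,400:]=crop(b,205,140,80,60,5)
for r in range(0,600,50):
  for q in range(0,800,50): c[r,q]=(255,0,255)
cv2.imwrite('pics/crop1.png',c)
E
```

```text
(no output)
```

View pics/crop1.png

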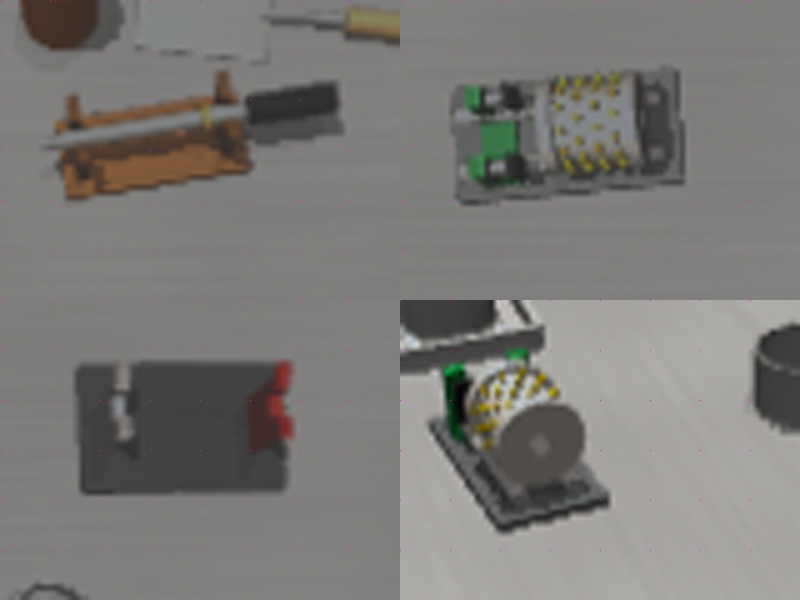

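The crop confirms it: black handle, steel rod, and brass collar at crop (206,117), which is px (266,128), lying in the wooden rest. Roller and cradle are at px (167,196), with the stop to the left. In the holder, the red fork is on the right and the white on the left. Now for the measurements.

```bash
python3 - <<'E'
from h import *
a=np.load('top_avg.npy',allow_pickle=True).item();b=np.load('side_avg.npy',allow_pickle=True).item()
C=a['color'];hsv=cv2.cvtColor(C,cv2.COLOR_BGR2HSV).astype(int)
def xy(u,v,z):return np.round(onz(a,u,v,z)[:2],1)
# axle picks (crop/5 + origin; cv2.resize pixel-center shift)
pk=lambda x,y,ox,oy:((x+.5)/5-.5+ox,(y+.5)/5-.5+oy)
for n,p in dict(hend=(338,97),hfront=(246,106),collar=(206,117),tip=(43,147)).items():print(n,xy(*pk(*p,225,105),45))
g=C.mean(2);o=[]
for u in range(245,264,1):
    col=g[118:142,u]; 
    cand=[(abs(onz(a,u,v,45)[0]),v) for v in range(118,142)]
    sat=hsv[118:142,u,1]; w=np.where((sat<45),col,0)
    vv=np.arange(118,142); exp=134.4+(u-233.6)*(126.2-134.4)/(274.4-233.6)
    m=abs(vv-exp)<3; base=np.minimum(col[m][0],col[m][-1]);ww=np.clip(col[m]-np.percentile(col[m],30),0,None)
    o.append((u,(ww*vv[m]).sum()/ww.sum()))
o=np.array(o);f=np.polyfit(o[:,0],o[:,1],1);print('rod line res',np.std(o[:,1]-np.polyval(f,o[:,0])))
p1=xy(245,np.polyval(f,245),45);p2=xy(263,np.polyval(f,263),45);print(p1,p2,'dir deg from +y',np.degrees(np.arctan2(*(p1-p2))))
hm=[]
m=(hsv[...,2]<60)
for u in range(277,292):
    vs=[v for v in range(118,130) if m[v,u]];hm.append((u,np.mean(vs),len(vs)))
print(hm[::3],'handle mid',xy(hm[7][0],hm[7][1],45))
# holder base z=8
m=((hsv[...,2]<95)&(hsv[...,1]<60)).astype(np.uint8);m2=np.zeros_like(m);m2[172:210,275:326]=m[172:210,275:326]
def rect(mm,z,n):
    c=max(cv2.findContours(mm,cv2.RETR_EXTERNAL,cv2.CHAIN_APPROX_NONE)[0],key=cv2.contourArea)
    bx=cv2.boxPoints(cv2.minAreaRect(c));P=np.array([xy(u,v,z) for u,v in bx]);print(n,bx.round(1).tolist(),P.tolist(),P.mean(0),[np.linalg.norm(P[i]-P[(i+1)%4]).round(1) for i in range(4)])
    d=P[1]-P[0],P[2]-P[1]
    for e in d: print(' dir',np.degrees(np.arctan2(e[0],e[1])).round(2))
rect(m2,8,'holder')
print('V table',hsv[215,170],hsv[190,194],hsv[205,175],hsv[180,194])
m3=np.zeros_like(m)
bg=cv2.medianBlur(C,3).mean(2);m3[180:213,140:196]=(bg[180:213,140:196]<bg[214:218,140:200].mean()-12)|(hsv[180:213,140:196,1]>60)
m3=cv2.morphologyEx(m3,cv2.MORPH_CLOSE,np.ones((7,7)));rect(m3,8,'cradle')
for n,p,z in[('c1',(455,88),8),('c2',(680,68),8),('c3',(685,182),8),('c4',(457,203),8),('r1',(636,73),45),('r2',(640,157),45)]:print(n,xy(*pk(*p,400-0,0),z) if 0 else xy(*pk(p[0]-400,p[1],135,170),z))
for n,p in[('h1',(78,365)),('h2',(289,362)),('h3',(286,491)),('h4',(83,493))]:print(n,xy(*pk(p[0],p[1]-300,265,165),8))
E
```

```text
hend [ 709.5 -138.9]
hfront [703.8 -78.7]
collar [696.5 -52.5]
tip [677.2  53.2]
rod line res 0.0835369811940093
[686.7  15. ] [696.6 -43.5] dir deg from +y -9.605204155012924
[(277, np.float64(126.5), 6), (280, np.float64(126.0), 5), (283, np.float64(125.5), 6), (286, np.float64(125.0), 5), (289, np.float64(124.5), 6)] handle mid [ 704.5 -112. ]
holder [[280.0, 177.0], [322.0, 177.0], [322.0, 203.0], [280.0, 203.0]] [[541.5, -97.9], [539.9, -236.5], [453.7, -232.5], [455.6, -95.5]] [ 497.675 -165.6  ] [np.float64(138.6), np.float64(86.3), np.float64(137.0), np.float64(85.9)]
 dir -179.34
 dir -87.34
V table [ 20   6 129] [ 15   4 126] [60  3 92] [ 15   4 125]
cradle [[143.89999389648438, 186.89999389648438], [189.89999389648438, 182.5], [192.1999969482422, 206.3000030517578], [146.1999969482422, 210.8000030517578]] [[514.0, 345.1], [526.8, 196.4], [448.7, 188.2], [436.3, 335.5]] [481.45 266.3 ] [np.float64(149.2), np.float64(78.5), np.float64(147.8), np.float64(78.3)]
 dir 175.08
 dir -95.99
c1 [513.1 339.5]
c2 [524.5 194. ]
c3 [449.7 190.1]
c4 [438.1 336. ]
r1 [514.7 216.1]
r2 [461.3 212.9]
h1 [539.5 -98.5]
h2 [ 539.9 -237.8]
h3 [ 454.3 -231.9]
h4 [454.9 -99.3]
```

apply_moves(fingers=[0.5,0.5,0.5,0.5,0.5,0.5,0.5,0.5,0.5,0.5], dp=[[44.9,-67.7,0],[44.9,-67.7,0],[44.9,-67.7,0],[44.9,-67.7,0],[44.9,-67.7,0],[44.9,-67.7,0],[44.9,-67.7,0],[44.9,-67.7,0],[44.9,-67.7,0],[44.9,-67.7,0]], yaw=[-56.4,-56.4,-56.4,-56.4,-56.4,-56.4,-56.4,-56.4,-56.4,-56.4])

```text
clock: 1.9
position: [531.8, 152.2, 405.1]
ee_rot: [0.764, -0.646, 0.0, -0.0]
contact_force: [0.6, 1.6, 0.3]
gripper_width: 42.9
```

apply_moves(fingers=[0.5,0.5,0.5,0.5,0.5,0.5,0.5,0.5,0.5,0.5], dp=[[17.2,-25.9,0],[17.2,-25.9,0],[17.2,-25.9,0],[17.2,-25.9,0],[17.2,-25.9,0],[17.2,-25.9,0],[17.2,-25.9,-5],[17.2,-25.9,-10],[17.2,-25.9,-13],[17.2,-25.9,-13]], yaw=[0,0,0,0,0,0,0,0,0,0])

```text
clock: 2.9
position: [702.1, -107.2, 268.4]
ee_rot: [0.763, -0.646, -0.005, 0.003]
contact_force: [-0.5, -0.3, 0.4]
gripper_width: 42.8
```

```bash
python3 - <<'E'
from h import *
s=read_state();print(s['position'],s['ee_rot'])
a=shot('top');b=shot('side')
c=np.zeros((450,800,3),np.uint8)
f=lambda i,x,y,w,h,s:cv2.resize(i['color'][y:y+h,x:x+w],None,fx=s,fy=s,interpolation=cv2.INTER_CUBIC)
c[:,:400]=f(a,225,80,80,90,5);c[:,400:]=f(b,300,150,80,90,5);cv2.imwrite('pics/g1.png',c)
print(proj(b,[704.6,-110.5,45]),proj(a,[704.6,-110.5,45]))
E
```

```text
[ 702.12642522 -107.15731919  268.37482585] [ 0.76309245 -0.64626168 -0.00486438  0.00347696]
[348.25149612 212.21554574] [283.54390943 125.48815244]
```

View pics/g1.png

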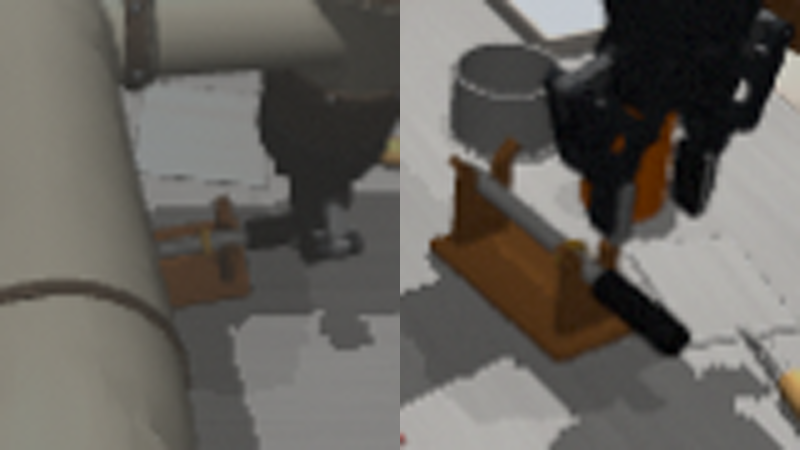

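The side view shows the handle middle at px (348,212), exactly where the measured point projects, and the fingers straddle it from above. Descend and grip.

apply_moves(fingers=[0.5,0.5,0.5,0.5,0.5,1,1,1,1,1], dp=[[0.2,0.1,-3],[0.2,0.1,-5.5],[0.2,0.1,-6.6],[0.2,0.1,-6.6],[0.2,0.1,-6.6],[0.2,0.1,-6.6],[0.2,0.1,-6.6],[0.2,0.1,-6.6],[0.2,0.1,-6.6],[0.2,0.1,-6.6]], yaw=[0,0,0,0,0,0,0,0,0,0])

```text
clock: 4.0
position: [706.5, -106.0, 211.3]
ee_rot: [0.764, -0.645, 0.001, -0.0]
contact_force: [-3.0, 0.3, 6.2]
gripper_width: 17.6
```

apply_moves(fingers=[0.5,0.5,0.5,0.5,0.5], dp=[[0,0,0],[0,0,0],[0,0,0],[0,0,0],[0,0,0]], yaw=[0,0,0,0,0])

```text
clock: 4.5
position: [706.5, -106.0, 210.9]
ee_rot: [0.764, -0.645, 0.001, -0.0]
contact_force: [0.1, 0.1, -0.6]
gripper_width: 42.8
```

```bash
python3 - <<'E'
from h import *
for _ in range(3):
    b=shot('side');s=read_state();print(s['clock'],s['position'],s['contact_force'],s['gripper_width'])
f=lambda i,x,y,w,h,s:cv2.resize(i['color'][y:y+h,x:x+w],None,fx=s,fy=s,interpolation=cv2.INTER_CUBIC)
cv2.imwrite('pics/g2.png',f(b,295,140,100,100,6))
E
```

```text
4.55 [ 706.46757257 -105.97354377  211.03046917] [-0.40359198 -1.13508299  0.3271855 ] 43.15259162625042
4.6 [ 706.44437811 -105.9929046   211.07547218] [-0.03814036  0.27092729 -0.1457607 ] 42.578909115785656
4.65 [ 706.46400977 -105.99510401  211.15428394] [-0.92503141 -1.00823002  0.36990565] 42.64714542497501
```

View pics/g2.png

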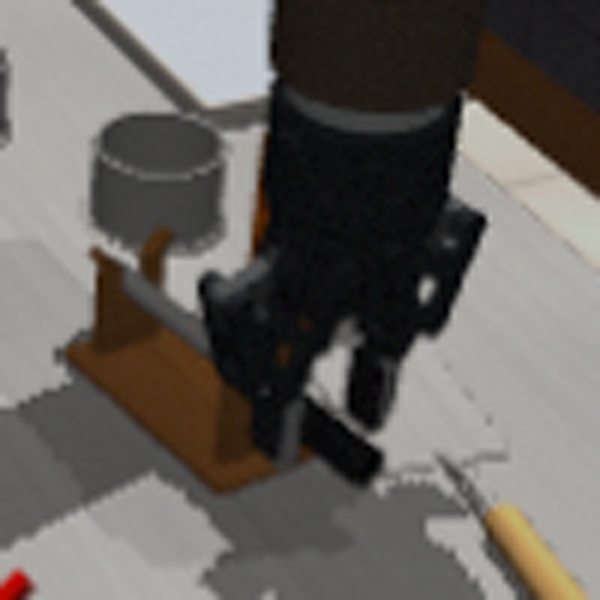

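apply_moves(fingers=[0.5,0.5,0.5,0.5,1,1,1,1,1,1], dp=[[-0.2,0,-0.9],[-0.2,0,-0.9],[-0.2,0,-0.9],[-0.2,0,-0.9],[-0.2,0,-0.9],[-0.2,0,-0.9],[-0.2,0,-0.9],[-0.2,0,-0.9],[-0.2,0,-0.9],[-0.2,0,-0.9]], yaw=[0,0,0,0,0,0,0,0,0,0])

```text
clock: 5.65
position: [704.6, -106.0, 202.5]
ee_rot: [0.764, -0.645, 0.001, -0.0]
contact_force: [0.4, 0.2, 1.2]
gripper_width: 18.4
```

apply_moves(fingers=[1,1,1,1,1,1,1,1,1,1], dp=[[0,0,2],[0,0,5],[0,0,8],[0,0,8],[-4,2.7,8],[-8,5.4,8],[-12,8,8],[-16,10.7,8],[-20.5,13.6,8],[-20.5,13.6,8]], yaw=[0,0,0,0,0,0,-2,-4,-5,-5])

```text
clock: 6.65
position: [494.1, 30.9, 280.8]
ee_rot: [0.736, -0.677, -0.001, 0.002]
contact_force: [-0.1, -0.0, -1.1]
gripper_width: 18.0
```

apply_moves(fingers=[1,1,1], dp=[[0,0,0],[0,0,0],[0,0,0]], yaw=[0,0,0])

```text
clock: 6.95
position: [494.8, 30.6, 280.5]
ee_rot: [0.736, -0.677, -0.001, 0.003]
contact_force: [0.4, 1.2, -1.6]
gripper_width: 18.7
```

```bash
python3 - <<'E'
from h import *
s=read_state();print(s['position'],s['ee_rot'],s['contact_force'],s['gripper_width'])
a=shot('top');b=shot('side')
q=s['ee_rot'];th=np.arctan2(q[1],q[0]);hd=2*th-np.pi/2+np.pi/2  # axle heading candidates
d=np.array([np.cos(hd),np.sin(hd),0]); d=d if d[1]>0 else -d
G=np.array(s['position'])-[0,0,157.5];print('grip',G,'dir',d,np.degrees(np.arctan2(d[1],d[0])))
for k in(56,161):print(k,proj(a,G+k*d),proj(b,G+k*d))
print('bore entry',proj(a,[485.5,214,45]),proj(b,[485.5,214,45]))
f=lambda i,x,y,w,h,s:cv2.resize(i['color'][y:y+h,x:x+w],None,fx=s,fy=s,interpolation=cv2.INTER_CUBIC)
cv2.imwrite('pics/t1.png',np.hstack([f(a,145,150,80,120,5),f(b,195,120,80,120,5)]))
E
```

```text
[494.84738485  30.56730026 280.45412633] [ 0.73555954 -0.67745446 -0.00102363  0.00256223] [ 0.41923336  1.18382069 -1.55969408] 18.704393772812978
grip [494.84738485  30.56730026 122.95412633] dir [-0.08210391  0.99662377 -0.        ] 94.70950910432354
56 [221.57166939 187.10278232] [245.53382519 165.38178539]
161 [185.68986804 190.46249207] [232.21153978 149.08261308]
bore entry [182.34744579 193.36147706] [232.99807889 167.82522216]
```

View pics/t1.png

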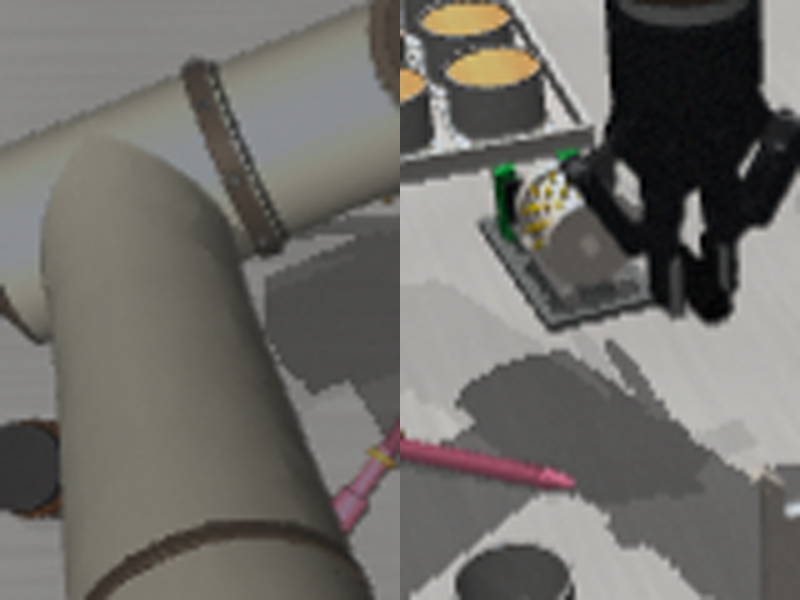

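Bore mouth in the side view is at px (233.4,168.6); my estimate projects to (233.0,167.8), so they agree. The arm hides the top view. Descending in front of the roller to check the tip.

apply_moves(fingers=[1,1,1,1,1,1], dp=[[0.5,-0.5,-2],[0.5,-0.5,-5],[0.5,-0.5,-7.8],[0.5,-0.5,-7.8],[0.5,-0.5,-7.8],[0.5,-0.5,-7.8]], yaw=[0,0,0,0,0,0])

```text
clock: 7.65
position: [500.9, 25.6, 203.8]
ee_rot: [0.735, -0.678, -0.0, 0.001]
contact_force: [-0.7, 0.5, -1.2]
gripper_width: 18.2
```

```bash
cat >> h.py <<'E'
def held(s,off=157.5):
    q=s['ee_rot'];th=2*np.arctan2(q[1],q[0]);d=np.array([np.cos(th),np.sin(th),0]);d=d if d[1]>0 else -d
    return np.array(s['position'])-[0,0,off],d
def crop(i,x,y,w,h,s):return cv2.resize(i['color'][y:y+h,x:x+w],None,fx=s,fy=s,interpolation=cv2.INTER_CUBIC)
E
python3 - <<'E'
from h import *
b=shot('side');a=shot('top');s=read_state();print(s['position'],s['ee_rot'],s['contact_force'])
G,d=held(s);print(d,np.degrees(np.arctan2(-d[0],d[1])))
for k in(-34,56,161):print(k,G+k*d,proj(a,G+k*d),proj(b,G+k*d))
cv2.imwrite('pics/t2.png',np.hstack([crop(a,150,150,65,65,6),crop(b,205,140,65,65,6)]))
E
```

```text
[500.58111024  25.63709576 203.9553823 ] [ 7.35485709e-01 -6.77539319e-01 -2.18283477e-04  1.09322733e-03] [-0.44948099 -0.44508965 -1.93989344]
[-0.0818798   0.99664221 -0.        ] 4.696624924522287
-34 [503.36502346  -8.24873944  46.4553823 ] [253.15753669 186.77815855] [262.05353971 206.20659818]
56 [495.99584142  81.44905962  46.4553823 ] [224.65579194 189.44463362] [249.1464165  189.08028295]
161 [487.39846238 186.09649185  46.4553823 ] [191.21356376 192.57606637] [236.0374605  171.68162192]
```

View pics/t2.png

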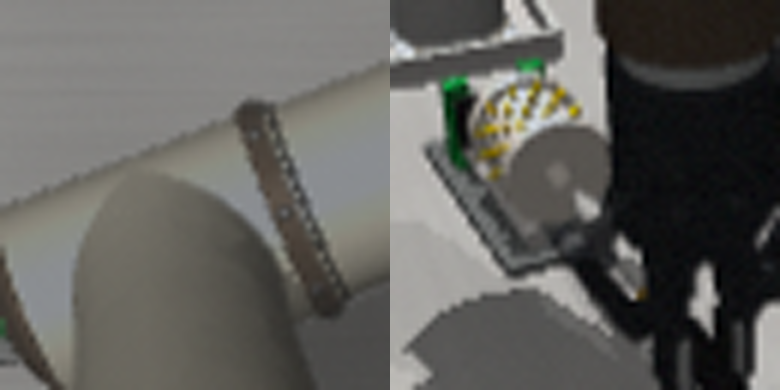

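```bash
python3 - <<'E'
from h import *
b=np.load('side_avg.npy',allow_pickle=True).item()
C=b['color'];hsv=cv2.cvtColor(C,cv2.COLOR_BGR2HSV).astype(int)
# roller end face: uniform dark grey disc; bore brighter spot
g=C.mean(2)[155:185,218:250];print(g[8:20,8:24].astype(int))
m=((g>75)&(g<108)).astype(np.uint8);m=cv2.morphologyEx(m,cv2.MORPH_OPEN,np.ones((5,5)))
c=max(cv2.findContours(m,cv2.RETR_EXTERNAL,cv2.CHAIN_APPROX_NONE)[0],key=cv2.contourArea);e=cv2.fitEllipse(c);print(e)
u,v=e[0][0]+218,e[0][1]+155;print('face centre',u,v,onz(b,u,v,45))
sp=g[8:20,8:24]; w=np.clip(sp-np.median(sp)-8,0,None);
print(onz(b,233.4,168.8,45))
E
```

```text
[[173 121  74  76  76  76  76  76  75  76  76  76  76  76  86 155]
 [137  76  75  76  76  76  76  76  76  76  76  76  76  76  80 117]
 [ 75  75  75  76  76  76  76  75  76  76  76  76  76  76  76  88]
 [ 76  76  76  76  76  76  79  80  76  76  76  76  76  76  76  87]
 [ 76  76  76  76  76  82  93  92  78  75  76  76  76  76  76  85]
 [ 76  76  76  76  77  94 102  99  90  73  76  76  76  76  76  88]
 [ 76  76  76  76  77  90 100 101  94  77  76  76  76  76  76  93]
 [ 76  76  76  76  76  78  94  97  85  76  76  76  76  77  79 116]
 [ 76  76  75  76  75  76  82  83  76  75  76  76  76  76  86 139]
 [ 76  76  77  76  76  75  76  76  76  76  76  76  76  79  94 122]
 [ 76  76  76  77  76  75  76  76  76  76  76  77  79  89  98 102]
 [ 77  76  76  76  76  76  76  76  76  76  76  80  91 103  96 103]]
((14.981490135192871, 13.667664527893066), (13.3971529006958, 18.407018661499023), 66.72628784179688)
face centre 232.98149013519287 168.66766452789307 [484.07233283 209.10612055  45.        ]
[485.07158495 207.86515253  45.        ]
```

apply_moves(fingers=[1,1,1,1,1,1,1,1,1,1], dp=[[-0.1,0,-0.14],[-0.1,0,-0.14],[-0.14,0.5,-0.14],[-0.18,1,-0.14],[-0.22,1.5,-0.14],[-0.26,2,-0.14],[-0.3,2.5,-0.14],[-0.34,3,-0.14],[-0.39,3.5,-0.14],[-0.39,3.5,-0.14]], yaw=[0,0,0,0,0,0,0,0,0,0])

```text
clock: 8.75
position: [496.7, 61.3, 202.6]
ee_rot: [0.736, -0.677, -0.0, 0.001]
contact_force: [0.5, -0.0, -2.5]
gripper_width: 18.2
```

```bash
python3 - <<'E'
from h import *
b=shot('side');s=read_state();print(s['position'],s['ee_rot'],s['contact_force'],s['wrist_torque'])
G,d=held(s)
for k in(56,161):print(k,G+k*d,proj(b,G+k*d))
cv2.imwrite('pics/t3.png',crop(b,205,140,65,65,9))
E
```

```text
[496.6362005   60.95724411 202.52547497] [ 7.35688550e-01 -6.77318945e-01 -2.39174563e-04  1.16038029e-03] [ 1.45954819 -0.46576706 -1.47078699] [-0.12404009 -0.02837864 -0.01840484]
56 [492.01749937 116.76645123  45.02547497] [244.17608756 183.40671892]
161 [483.35743476 221.40871459  45.02547497] [231.69768176 166.81010263]
```

View pics/t3.png

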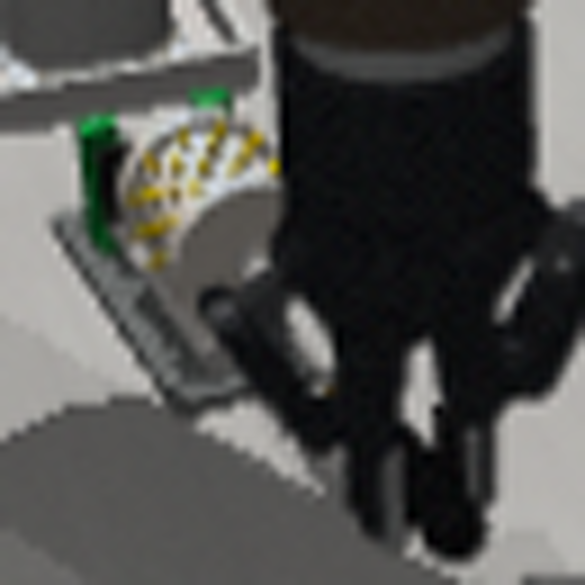

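The tip is in the bore: only the rod at the mouth shows, and forces are about zero. Advancing.

apply_moves(fingers=[1,1,1,1,1,1,1,1,1,1], dp=[[-0.03,0.4,0],[-0.06,0.8,0],[-0.1,1.2,0],[-0.13,1.6,0],[-0.16,2,0],[-0.19,2.4,0],[-0.23,2.8,0],[-0.26,3.2,0],[-0.29,3.6,0],[-0.32,4,0]], yaw=[0,0,0,0,0,0,0,0,0,0])

```text
clock: 9.8
position: [493.4, 101.3, 202.5]
ee_rot: [0.736, -0.677, -0.0, 0.001]
contact_force: [-0.1, -0.6, -1.8]
gripper_width: 17.8
```

apply_moves(fingers=[1,1,1,1,1,1,1,1,1,1], dp=[[-0.03,0.4,0],[-0.06,0.8,0],[-0.1,1.2,0],[-0.13,1.6,0],[-0.16,2,0],[-0.19,2.4,0],[-0.23,2.8,0],[-0.26,3.2,0],[-0.29,3.6,0],[-0.32,4,0]], yaw=[0,0,0,0,0,0,0,0,0,0])

```text
clock: 10.8
position: [490.1, 141.6, 202.5]
ee_rot: [0.736, -0.677, -0.0, 0.001]
contact_force: [-0.1, -1.1, -1.9]
gripper_width: 18.3
```

```bash
python3 - <<'E'
from h import *
for n in range(6):
    b=shot('side','t4.png');s=read_state();print(s['position'],s['contact_force'].round(2))
G,d=held(s)
for k in(56,161):print(k,G+k*d,proj(b,G+k*d))
E
```

```text
[490.27687795 142.0720464  202.57648234] [-0.35  0.99 -2.6 ]
[490.22989274 141.81217173 202.53402817] [ 0.68 -0.22 -1.94]
[490.16981876 141.56764459 202.50869362] [-0.18 -0.15 -1.77]
[490.1738243  141.40039695 202.49793743] [ 1.03 -0.47 -2.18]
[490.17148242 141.29259155 202.5075177 ] [ 0.91 -0.45 -2.26]
[490.20875009 141.21945364 202.5116636 ] [ 0.61 -0.5  -0.69]
56 [485.59415288 197.02900025  45.0116636 ] [234.51803089 170.46065732]
161 [476.94178312 301.67190014  45.0116636 ] [223.29974499 155.54013732]
```

apply_moves(fingers=[1,1,1,1,1,1,1,1,1,1], dp=[[-0.02,0.2,0],[-0.03,0.4,0],[-0.05,0.6,0],[-0.06,0.8,0],[-0.08,1,0],[-0.1,1.2,0],[-0.11,1.4,0],[-0.13,1.6,0],[-0.14,1.8,0],[-0.16,2,0]], yaw=[0,0,0,0,0,0,0,0,0,0])

```text
clock: 12.1
position: [488.5, 161.2, 202.4]
ee_rot: [0.736, -0.677, -0.0, 0.001]
contact_force: [-0.4, -2.4, -1.3]
gripper_width: 18.2
```

```bash
python3 - <<'E'
from h import *
a=np.load('top_avg.npy',allow_pickle=True).item();g=a['color'].mean(2)
for v in range(186,206,1):print(v,g[v,148:168].astype(int))
for z in(40,55):
  for u in(158,160,162,164):print(z,u,onz(a,u,196,z).round(1))
E
```

```text
186 [125 125 125 125 124 124 124  89  90 103  90  97 100 100 103 103  99  73
  80 104]
187 [ 96 100  97  79  94 107 101  60  53  55  65  95  96  97 110 114 110  60
  87  84]
188 [ 80  82  86  48  79  98 101  71  45  40  45  81  96  98 120 125 107  73
 100  78]
189 [ 85  81  87  47 127 130 129  82  44  40  40  64  68  72 117 131 111 108
 127 125]
190 [ 86  82  89  45 108 109  92  61  46  40  40  50  80  84 132 133 112  89
 120 133]
191 [ 90  60  57  41  56  57  77  75  52  39  40  55  92 100 134 133 115 127
  96  89]
192 [129  82  44  42  42  41  88  90 127  99  75 121 109 126 134 134 114 117
 116 128]
193 [133 127 117  75  93  90 118 115 117 105 103 109  86  91 134 133 114 115
 132 134]
194 [114  94  88  67  66  73  78  83  79  82  62  92  95  96 126 133 114 115
 134 134]
195 [ 98  95  94  81  78  79  79  80  80  80  60  96  97  99 125 134 130  95
 121 101]
196 [ 96  96  96  84  81  81  81  81  82  81  61  97  97  99 119 134 132  81
 117  85]
197 [ 96  97  97  88  81  81  81  82  82  81  55  97  97  98 118 134 132  92
 132 129]
198 [ 97  97  97  86  81  82  81  82  82  81  63  97  97
[... 155 characters left out ...]
 63  64  55  97  97  98 101 129 129 107
  79  93]
201 [ 86  85  95  89  62  69  72  69  53  47  41  59 107 118 120 123 123 120
  67  93]
202 [ 88  79  83  87  46  80 108 110  56  44  38  41  75  98 101 122 113 112
  79  77]
203 [108  80  82  88  56 130 131 130  59  45  38  39  69  91  92 125  96  96
  75  58]
204 [111  81  82  88  52  89  85  87  58  45  38  39  54  71  70  80  69  73
  71  74]
205 [114  84  59  59  43  46  45  53  51  43  38  38  49  62  63  65  95  89
  88  90]
40 158 [478.9 291.   40. ]
40 160 [478.8 284.8  40. ]
40 162 [478.7 278.5  40. ]
40 164 [478.6 272.2  40. ]
55 158 [476.6 287.5  55. ]
55 160 [476.5 281.3  55. ]
55 162 [476.5 275.1  55. ]
55 164 [476.4 268.9  55. ]
```

apply_moves(fingers=[1,1,1,1,1,1], dp=[[-0.01,0.1,0],[-0.02,0.2,0],[-0.02,0.3,0],[-0.03,0.4,0],[-0.03,0.4,0],[-0.03,0.4,0]], yaw=[0,0,0,0,0,0])

```text
clock: 12.7
position: [488.2, 165.3, 202.4]
ee_rot: [0.736, -0.677, -0.0, 0.001]
contact_force: [-0.5, -1.8, -1.4]
gripper_width: 18.0
```

```bash
cat > st.py <<'E'
from h import *
P=[];F=[]
for n in range(4):
    get_image('side');s=read_state();P.append(s['position']);F.append(s['contact_force'])
print(s['clock'],P[-1].round(2),np.mean(F,0).round(2),np.ptp(F,0).round(2),s['gripper_width'])
E
python3 st.py
```

```text
12.9 [488.18 165.25 202.47] [ 0.12 -1.17 -1.27] [0.96 1.55 1.15] 18.396403141731742
```

apply_moves(fingers=[1,1,1], dp=[[-0.01,0.1,0],[-0.02,0.2,0],[-0.02,0.25,0]], yaw=[0,0,0])

```text
clock: 13.2
position: [488.0, 167.7, 202.4]
ee_rot: [0.736, -0.677, -0.0, 0.002]
contact_force: [1.4, -2.0, -1.8]
gripper_width: 18.0
```

apply_moves(fingers=[1,1], dp=[[-0.01,0.1,0],[-0.02,0.2,0]], yaw=[0,0])

```text
clock: 13.4
position: [487.7, 169.8, 202.4]
ee_rot: [0.736, -0.677, -0.0, 0.002]
contact_force: [0.5, -1.5, -1.5]
gripper_width: 18.0
```

apply_moves(fingers=[1,1], dp=[[-0.01,0.1,0],[-0.01,0.15,0]], yaw=[0,0])

```text
clock: 13.6
position: [487.6, 171.4, 202.4]
ee_rot: [0.736, -0.677, -0.0, 0.002]
contact_force: [0.1, -1.6, -1.0]
gripper_width: 18.0
```

apply_moves(fingers=[1,1], dp=[[-0.01,0.1,0],[-0.01,0.15,0]], yaw=[0,0])

```text
clock: 13.8
position: [487.5, 172.8, 202.4]
ee_rot: [0.736, -0.677, -0.0, 0.002]
contact_force: [1.4, -3.9, -1.7]
gripper_width: 18.0
```

```bash
python3 st.py
```

```text
14.0 [487.51 172.72 202.38] [ 1.36 -3.07 -1.59] [0.82 0.66 1.35] 17.818653978443304
```

apply_moves(fingers=[1,1], dp=[[-0.01,0.1,0],[-0.01,0.1,0]], yaw=[0,0])

```text
clock: 14.2
position: [487.4, 173.3, 202.4]
ee_rot: [0.736, -0.678, -0.0, 0.002]
contact_force: [1.8, -5.0, -0.2]
gripper_width: 18.1
```

apply_moves(fingers=[1,1,1], dp=[[-0.01,0.12,0],[-0.01,0.12,0],[-0.01,0.12,0]], yaw=[0,0,0])

```text
clock: 14.5
position: [487.4, 173.7, 202.3]
ee_rot: [0.735, -0.678, 0.0, 0.003]
contact_force: [2.4, -6.3, -0.3]
gripper_width: 18.1
```

```bash
python3 st.py
```

```text
14.7 [487.38 173.73 202.37] [ 2.27 -7.23 -1.35] [0.6  0.92 1.77] 17.944896230979136
```

apply_moves(fingers=[1,1,1,1,1,1], dp=[[-0.01,0.12,0],[-0.01,0.16,0],[-0.01,0.16,0],[-0.01,0.16,0],[-0.01,0.16,0],[-0.01,0.16,0]], yaw=[0,0,0,0,0,0])

```text
clock: 15.3
position: [487.4, 174.2, 202.4]
ee_rot: [0.735, -0.678, 0.0, 0.004]
contact_force: [2.6, -8.8, -0.0]
gripper_width: 18.2
```

```bash
python3 st.py
```

```text
15.5 [487.38 174.24 202.38] [ 3.32 -8.64 -0.01] [1.78 1.41 1.5 ] 18.038794474051677
```

apply_moves(fingers=[1,1,1,1,1,1,1], dp=[[0.02,0.14,0],[0.02,0.17,0],[0.02,0.17,0],[0.02,0.17,0],[0.02,0.17,0],[0.02,0.17,0],[0.02,0.17,0]], yaw=[0,0,0,0,0,0,0])

```text
clock: 16.2
position: [487.6, 174.6, 202.4]
ee_rot: [0.735, -0.678, 0.001, 0.005]
contact_force: [2.8, -9.0, -0.4]
gripper_width: 18.2
```

```bash
python3 st.py; python3 - <<'E'
from h import *
b=shot('side');s=read_state();G,d=held(s)
for k in(56,161):print(k,G+k*d,proj(b,G+k*d))
cv2.imwrite('pics/t5.png',crop(b,195,130,70,70,8))
E
```

```text
16.4 [487.58 174.63 202.37] [ 2.91 -9.19 -0.01] [0.8  0.53 0.93] 18.1011922206228
56 [483.09032706 230.43474883  44.87203917] [230.8514569  165.49843758]
161 [474.69941668 335.09893861  44.87203917] [220.17458819 151.18751136]
```

View pics/t5.png

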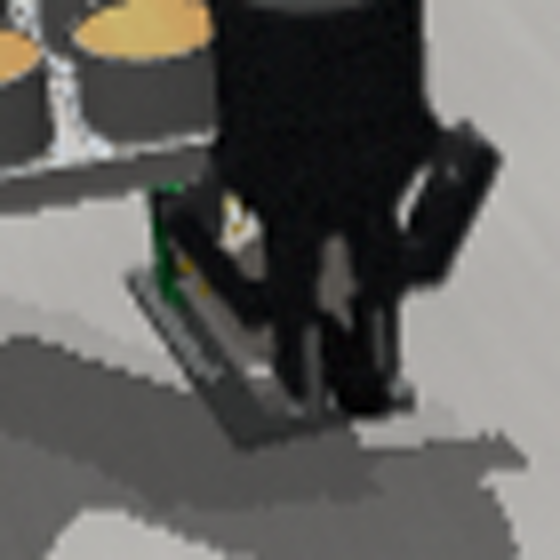

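apply_moves(fingers=[1,1,1,1,1,1,1,1,1,1], dp=[[0.02,-0.1,0],[0.02,-0.2,0],[0.02,-0.2,0],[0.02,-0.2,0.1],[0.02,-0.2,0.2],[0.02,-0.2,0.3],[0.02,-0.2,0.4],[0.02,-0.2,0.6],[0.02,-0.2,0.8],[0.02,-0.2,1]], yaw=[0,0,0,0,0,0,0,0,0,0])

```text
clock: 17.45
position: [487.5, 172.4, 212.2]
ee_rot: [0.735, -0.678, 0.0, 0.006]
contact_force: [-0.3, -0.5, -4.6]
gripper_width: 18.2
```

```bash
python3 st.py; python3 -c "
from h import *
print(read_state()['wrist_torque'],read_state()['ee_rot'])"
```

```text
17.65 [487.64 172.57 212.29] [-0.34  0.11 -3.99] [1.24 0.81 1.3 ] 18.489864526650855
[-0.36621439 -0.05868348 -0.02498368] [ 7.34827806e-01 -6.78231714e-01  5.34147591e-04  5.43625867e-03]
```

apply_moves(fingers=[1,1,1,1,1,1,1,1,1,1], dp=[[0,0,0.5],[0,0,1.5],[0,0,3],[0,0,4.5],[0,0,6],[0,0,7.5],[0,0,9],[0,0,10],[0,0,10.5],[0,0,10.5]], yaw=[0,0,0,0,0,0,0,0,0,0])

```text
clock: 18.65
position: [487.6, 172.6, 318.1]
ee_rot: [0.735, -0.678, 0.001, 0.005]
contact_force: [-0.8, 0.7, -4.4]
gripper_width: 17.8
```

```bash
python3 st.py; python3 - <<'E'
from h import *
b=shot('side');s=read_state();print(s['ee_rot'],s['wrist_torque']);G,d=held(s)
for k in(-34,56,161):print(k,G+k*d,proj(b,G+k*d))
cv2.imwrite('pics/t6.png',crop(b,190,90,80,80,7))
E
```

```text
18.85 [487.44 172.42 316.48] [-0.12  0.18 -4.66] [0.97 1.48 1.29] 18.26842162858296
[ 7.34784325e-01 -6.78271534e-01  3.14480768e-04  6.29471204e-03] [-0.35853269 -0.05693958  0.00814081]
-34 [490.20342596 138.57015622 158.9899126 ] [239.4130065  145.36644359]
56 [483.01612478 228.28271221 158.9899126 ] [228.54548789 132.75982591]
161 [474.63094006 332.94736086 158.9899126 ] [217.47094653 119.92071668]
```

View pics/t6.png

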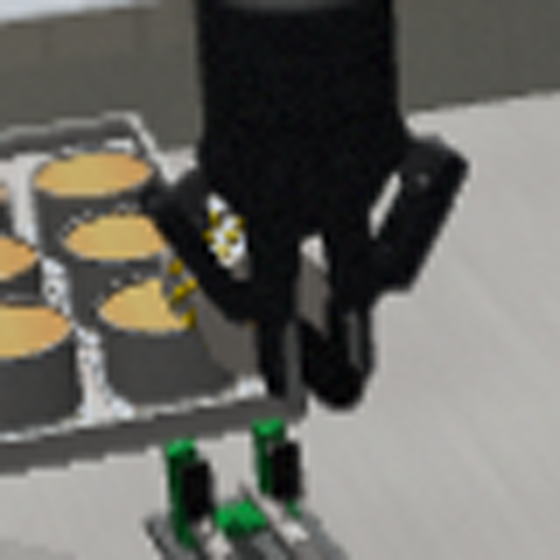

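```bash
python3 - <<'E'
from h import *
a=np.load('top_avg.npy',allow_pickle=True).item();b=np.load('side_avg.npy',allow_pickle=True).item()
g=a['color'].mean(2)
def edge(prof,lo,sgn):
    # subpixel half-level crossing
    d=np.gradient(prof)*sgn;i=d.argmax();w=d[max(0,i-1):i+2].clip(0);return lo+(np.arange(max(0,i-1),max(0,i-1)+len(w))*w).sum()/w.sum()
def line(pts,n):
    P=np.array([onz(a,u,v,8)[:2] for u,v in pts]);
    for _ in range(3):
        vx,vy,x,y=cv2.fitLine(P.astype(np.float32),cv2.DIST_HUBER,0,.1,.1).ravel();r=abs((P-[x,y])@[-vy,vx]);P=P[r<2.5]
    print(n,len(P),'pt',x.round(1),y.round(1),'dir',np.degrees(np.arctan2(vx,vy)).round(2),P[:,0].mean().round(1),P[:,1].mean().round(1))
line([(u,edge(g[172:186,u],172,-1)) for u in range(294,315)]+[(u,edge(g[172:186,u],172,-1)) for u in range(283,287)],'hi-x')
line([(u,edge(g[196:210,u],196,1)) for u in range(284,320)],'lo-x')
line([(edge(g[v,274:288],274,-1),v) for v in range(181,200)],'+y')
line([(edge(g[v,315:330],315,1),v) for v in range(193,201)],'-y')
# forks: red in top and side
for n,i in(('top',a),('side',b)):
    C=i['color'].astype(int);m=((C[...,2]>C[...,1]+60)&(C[...,2]>C[...,0]+60)).astype(np.uint8)
    k,l,s,c=cv2.connectedComponentsWithStats(m);print(n,[(s[j].tolist(),c[j].round(1)) for j in range(1,k) if s[j,4]>40])
    if n=='top':
        for v in range(176,198):print(v,g[v,284:294].astype(int),C[v,312:328,2]-C[v,312:328,1])
    # expected slot tops
    for x in(-47.5,50):
        for yy in(-7.5,7.5): print(x,yy,proj(i,[497.4-yy,-166.3+x,100]).round(1),proj(i,[497.4-yy*2,-166.3+x,108]).round(1))
E
```

```text
hi-x 25 pt 540.7 -176.0 dir 0.55 540.8 -166.7
lo-x 36 pt 453.9 -170.7 dir 179.81 453.9 -165.5
+y 19 pt 496.4 -96.8 dir 89.03 498.3 -96.6
-y 8 pt 475.1 -233.0 dir 89.45 475.1 -233.0
top []
176 [123 123 124 124 123 124 123 123 123 123] [1 1 1 1 1 1 1 0 1 1 1 0 1 0 1 1]
177 [107 107 106 106 109 121 119 108 104  88] [ 1  0  1  0  1  1  1  5 25 46 43 23  1  1  1  1]
178 [ 77  77  77  80  99 120 114  82  73  69] [ 1  0  0  0  1  1  0  4 36 76 65 29  2  2  1  1]
179 [ 68  68  67  75 103 126 119  78  66  66] [ 1  0  1  0  0  1  1  7 48 83 71 31  0  0  1  1]
180 [ 68  67  68  74 103 127 120  78  67  67] [ 0  1  1  1  1  0  3 18 52 84 62 19  1  0  1  1]
181 [ 68  68  67  73 103 127 119  70  68  67] [ 1  1  1  0  0  4 17 24 53 84 60 17  1  1  1  1]
182 [ 68  67  64  73 113 127 118  66  66  66] [ 1  1  2  1  3 16 20 30 55 70 40  3  0  0  0  1]
183 [67 67 62 59 73 76 72 55 57 66] [ 1  0  1  4 17 20 20 21 26 28 15  0  0  1  0  1]
184 [ 68  65  65  82 111 104  66  53  56  67] [ 1  2  8 18 21 21 35 67 72 36  1  1  1  2  2  1]
185 [ 67  63  70 102 132 123  67  52  56  67] [ 0  1  8 20 21 21 37 71 76 
[... 840 characters left out ...]
  1  0  1  1  1  0  1  2]
195 [64 63 63 65 66 63 52 53 56 68] [ 1  1  3 13  9  7  1  0  0  1  1  1  1  0  1  0]
196 [64 64 64 67 68 67 63 53 56 67] [1 0 0 1 1 1 0 1 0 0 0 1 0 0 1 1]
197 [65 65 65 69 68 68 68 66 66 68] [1 1 1 0 1 1 0 1 0 1 1 1 1 0 1 1]
-47.5 -7.5 [321.6 182.4] [322.  179.5]
-47.5 7.5 [321.8 187.3] [322.5 189.3]
50 -7.5 [289.4 182.8] [289.7 179.8]
50 7.5 [289.6 187.7] [290.  189.7]
side [([345, 144, 9, 9, 60], array([349. , 147.9])), ([339, 157, 17, 12, 143], array([346.7, 163.3])), ([280, 235, 20, 38, 456], array([289.3, 255.3]))]
-47.5 -7.5 [293.8 239.5] [297.2 235.9]
-47.5 7.5 [287.4 241.1] [284.2 239.1]
50 -7.5 [277.4 213.5] [280.4 210.1]
50 7.5 [271.5 214.9] [268.4 212.9]
```

apply_moves(fingers=[1,1,1,1,1,1,1,1,1,1], dp=[[0,-0.3,0],[0,-1.1,0],[0.1,-2.6,0],[0.1,-4.9,0],[0.2,-7.9,0],[0.3,-11.3,0],[0.4,-14.9,0],[0.5,-18.1,0],[0.5,-20.1,0],[0.5,-21.1,0]], yaw=[0,0,0,0,0,0,0,0,0,0])

```text
clock: 19.9
position: [491.9, -41.1, 316.5]
ee_rot: [0.734, -0.679, 0.0, 0.006]
contact_force: [0.8, 0.6, -4.6]
gripper_width: 18.1
```

apply_moves(fingers=[1,1,1,1,1,1,1,1,1,1], dp=[[0,-0.3,0],[0,-1.1,0],[0.1,-2.6,0],[0.1,-4.9,0],[0.2,-7.9,0],[0.3,-11.3,0],[0.4,-14.9,0],[0.5,-18.1,0],[0.5,-20.1,0],[0.5,-21.1,0]], yaw=[0,0,0,0,-1,-2,-3,-4,-4.5,-4.5])

```text
clock: 20.9
position: [497.1, -253.4, 316.3]
ee_rot: [-0.706, 0.708, -0.0, -0.006]
contact_force: [0.7, -0.4, -5.1]
gripper_width: 17.9
```

```bash
python3 st.py; python3 - <<'E'
from h import *
a=shot('top');b=shot('side');s=read_state();print(s['ee_rot'],s['wrist_torque']);G,d=held(s);print(d)
for k in(-34,56,86,161):print(k,G+k*d,proj(a,G+k*d),proj(b,G+k*d))
cv2.imwrite('pics/t7.png',np.hstack([crop(a,265,140,80,80,5),crop(b,240,160,80,80,5)]))
E
```

```text
21.1 [ 496.91 -251.47  316.38] [-0.1  -0.21 -4.53] [0.97 2.21 0.85] 17.881230240767007
[ 7.07103888e-01 -7.07081372e-01 -1.89336007e-05  6.32651482e-03] [-0.29678238  0.0375829  -0.04739149]
[-3.18436914e-05  9.99999999e-01 -0.00000000e+00]
-34 [ 496.99395517 -285.1024344   159.06794362] [350.73059676 181.02720677] [305.71106171 240.64944362]
56 [ 496.99108924 -195.10243444  159.06794362] [319.55401132 181.3932134 ] [287.6825021  213.64160177]
86 [ 496.99013393 -165.10243446  159.06794362] [309.11078361 181.51677802] [282.35000545 205.6580446 ]
161 [496.98774565 -90.10243449 159.06794362] [282.90281179 181.82898671] [270.259421   187.56470132]
```

View pics/t7.png

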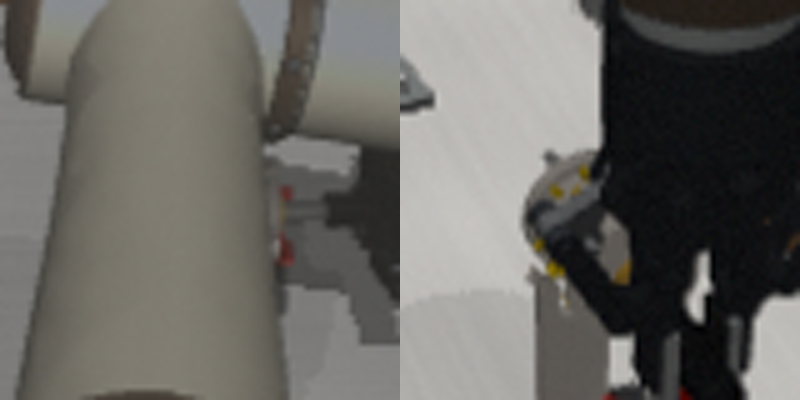

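The side view shows the collar at px (285,214), near the predicted (287,214). The tip is at px (269.6,191.6), about 4 px below level, so the axle droops roughly 0.1 rad in the grip. The top view has the rod over the red slot. The roller is still by the collar. Lowering slowly, white fork first.

apply_moves(fingers=[1,1,1,1,1,1,1,1,1,1], dp=[[0.05,0,-0.2],[0.05,0,-0.6],[0.05,0,-1.2],[0.05,0,-1.8],[0.05,0,-2.4],[0.05,0,-3],[0.05,0,-3.5],[0.05,0,-3.9],[0.05,0,-4.2],[0.05,0,-4.3]], yaw=[0,0,0,0,0,0,0,0,0,0])

```text
clock: 22.2
position: [497.5, -251.1, 273.2]
ee_rot: [-0.707, 0.707, 0.0, -0.006]
contact_force: [0.2, 0.4, -4.8]
gripper_width: 18.0
```

```bash
python3 st.py; python3 - <<'E'
from h import *
s=read_state();print(s['ee_rot'],s['wrist_torque'])
o,d=0,0
b=shot('side')
for z in(159,150,145,140,135):print(z,proj(b,[497,-90,z]))
# dark/brass near current collar; roller yellow
G,d=held(s)
for k in(56,86,161):print(k,proj(b,G+k*d))
E
```

```text
22.4 [ 497.61 -251.15  273.83] [-0.7  -0.13 -4.56] [0.54 0.79 0.22] 18.255353746706163
[ 7.07120516e-01 -7.07066131e-01  2.78573793e-04  6.16311362e-03] [-0.34938942 -0.03909216  0.00866334]
159 [270.2491635  187.56495638]
150 [270.27353589 190.77312202]
145 [270.28689909 192.53938324]
140 [270.30013771 194.29429577]
135 [270.31325319 196.0379517 ]
56 [287.54476378 229.20239219]
86 [282.37612236 221.02678005]
161 [270.6183872  202.43210169]
```

apply_moves(fingers=[1,1,1,1,1,1,1,1,1,1], dp=[[0,0,-0.2],[0,0,-0.4],[0,0,-0.6],[0,0,-0.8],[0,0,-1],[0,0,-1.2],[0,0,-1.4],[0,0,-1.6],[0,0,-1.8],[0,0,-2]], yaw=[0,0,0,0,0,0,0,0,0,0])

```text
clock: 23.45
position: [497.6, -251.1, 253.7]
ee_rot: [0.707, -0.707, 0.0, 0.006]
contact_force: [-0.9, -0.5, -3.9]
gripper_width: 18.2
```

apply_moves(fingers=[1,1,1,1,1], dp=[[0,0,-0.1],[0,0,-0.2],[0,0,-0.3],[0,0,-0.4],[0,0,-0.5]], yaw=[0,0,0,0,0])

```text
clock: 23.95
position: [497.6, -251.1, 248.7]
ee_rot: [0.707, -0.707, 0.0, 0.006]
contact_force: [-0.0, 0.1, -4.4]
gripper_width: 18.1
```

apply_moves(fingers=[1,1,1,1], dp=[[0,0,-0.1],[0,0,-0.2],[0,0,-0.3],[0,0,-0.4]], yaw=[0,0,0,0])

```text
clock: 24.35
position: [497.7, -251.3, 244.9]
ee_rot: [0.707, -0.707, 0.001, 0.006]
contact_force: [0.4, -1.5, -2.6]
gripper_width: 18.1
```

```bash
python3 st.py;python3 -c "
from h import *
print(read_state()['wrist_torque'],read_state()['ee_rot'])"
```

```text
24.55 [ 497.67 -251.22  244.86] [-0.32 -1.01 -2.17] [0.84 1.09 1.08] 17.984751062951894
[-0.35325981  0.07916728  0.04510397] [ 7.07140914e-01 -7.07046451e-01  5.22477863e-04  6.06392251e-03]
```

apply_moves(fingers=[1,1,1,1], dp=[[0,0,-0.1],[0,0,-0.2],[0,0,-0.25],[0,0,-0.25]], yaw=[0,0,0,0])

```text
clock: 24.95
position: [497.8, -251.3, 242.6]
ee_rot: [0.707, -0.707, 0.001, 0.006]
contact_force: [-0.5, -0.9, -1.0]
gripper_width: 18.1
```

```bash
python3 st.py;python3 -c "
from h import *
print(read_state()['wrist_torque'],read_state()['ee_rot'])"
```

```text
25.15 [ 497.74 -251.3   242.57] [-0.61 -1.69 -0.33] [0.87 1.59 0.92] 18.14088696601673
[-0.32119567  0.24769906  0.14048693] [ 7.07171298e-01 -7.07016056e-01  6.99735386e-04  6.04666883e-03]
```

apply_moves(fingers=[1,1,1,1], dp=[[0,0,-0.1],[0,0,-0.15],[0,0,-0.15],[0,0,-0.15]], yaw=[0,0,0,0])

```text
clock: 25.55
position: [497.8, -251.3, 242.2]
ee_rot: [0.707, -0.707, 0.001, 0.006]
contact_force: [-2.8, 0.9, 6.9]
gripper_width: 17.7
```

```bash
python3 st.py;python3 -c "
from h import *
print(read_state()['wrist_torque'],read_state()['ee_rot'])"
```

```text
25.75 [ 497.79 -251.27  242.21] [-2.98  0.2   6.01] [0.55 1.14 1.46] 17.882992280871914
[0.17291377 0.83395225 0.0518567 ] [ 0.70736399 -0.70682323  0.00105096  0.00600005]
```

apply_moves(fingers=[1,0.7,0.6,0.5,0.5,0.5,0.5], dp=[[0,0,0.02],[0,0,0.05],[0,0,0.05],[0,0,0.05],[0,0,0.05],[0,0,0.05],[0,0,0.05]], yaw=[0,0,0,0,0,0,0])

```text
clock: 26.45
position: [497.8, -251.3, 242.6]
ee_rot: [0.707, -0.707, 0.001, 0.006]
contact_force: [0.2, 0.6, -1.0]
gripper_width: 42.7
```

apply_moves(fingers=[0.5,0.5,0.5,0.5,0.5,0.5,0.5,0.5,0.5,0.5], dp=[[0,0,0.5],[0,0,1.5],[0,0,3],[0,0,5],[0,0,8],[0,0,12],[0,-5,12],[0,-10,12],[-2,-14,12],[-5,-18,12]], yaw=[0,0,0,0,0,0,0,0,0,0])

```text
clock: 27.45
position: [448.0, -432.8, 363.4]
ee_rot: [0.708, -0.706, 0.002, 0.006]
contact_force: [0.1, -0.9, -0.5]
gripper_width: 42.5
```

apply_moves(fingers=[0.5,0.5,0.5,0.5,0.5,0.5], dp=[[-4,-5,0],[-7,-10,0],[-7,-12,0],[-7,-12,0],[-7,-12,0],[-7,-12,0]], yaw=[0,0,0,0,0,0])

```text
clock: 28.05
position: [378.3, -552.1, 363.8]
ee_rot: [0.708, -0.706, 0.002, 0.006]
contact_force: [0.1, -0.2, -0.9]
gripper_width: 43.2
```

```bash
python3 st.py; python3 - <<'E'
from h import *
a=shot('top');b=shot('side')
for k,y in(('hend',-285),('collar',-195),('tip',-90),('rollerface-',-195),('+',-135)):print(k,proj(a,[497.4,y,85]).round(1),proj(b,[497.4,y,85]).round(1))
cv2.imwrite('pics/t8.png',np.hstack([crop(a,270,150,80,75,5),crop(b,250,190,80,75,5)]))
np.save('fa.npy',a,allow_pickle=True);np.save('fb.npy',b,allow_pickle=True)
E
```

```text
28.25 [ 378.76 -551.75  363.82] [0.07 0.32 0.14] [0.88 0.58 0.9 ] 42.94825550358912
hend [343.7 185.4] [304.1 267.9]
collar [314.5 185.8] [287.1 240. ]
tip [280.3 186.2] [270.6 212.8]
rollerface- [314.5 185.8] [287.1 240. ]
+ [295. 186.] [277.3 223.9]
```

View pics/t8.png

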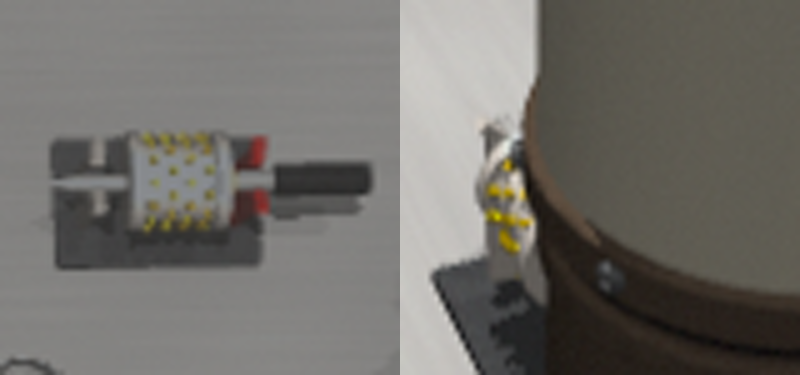

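Top view: handle outside the red fork, handle end at px 344.4 (predicted 343.7), tip at 280.4 (280.3), and the roller ends match sitting against the collar. The arm blocks the side view, so I'll swing it away over the top and check heights numerically.

apply_moves(fingers=[0.5,0.5,0.5,0.5,0.5,0.5,0.5,0.5,0.5,0.5], dp=[[0,0,4],[4,2,7],[8,5,8],[12,10,8],[16,15,8],[18,20,8],[20,25,8],[20,30,8],[20,35,8],[20,40,8]], yaw=[0,0,0,0,0,0,0,0,0,0])

```text
clock: 29.35
position: [577.6, -186.1, 443.6]
ee_rot: [0.709, -0.706, 0.002, 0.006]
contact_force: [0.0, 0.0, 0.1]
gripper_width: 42.8
```

apply_moves(fingers=[0.5,0.5,0.5,0.5,0.5,0.5,0.5,0.5,0.5,0.5], dp=[[0,5,0],[0,10,0],[0,15,0],[0,20,0],[0,25,0],[0,30,0],[0,35,0],[0,38,0],[0,38,0],[0,38,0]], yaw=[0,0,0,0,0,0,0,0,0,0])

```text
clock: 30.35
position: [577.2, 194.9, 443.4]
ee_rot: [0.709, -0.705, 0.002, 0.006]
contact_force: [0.5, 0.7, 0.2]
gripper_width: 42.9
```

```bash
python3 st.py; python3 - <<'E'
from h import *
b=shot('side');a=np.load('fa.npy',allow_pickle=True).item();C=b['color'].astype(int);g=C.mean(2)
P=lambda y,z=85:proj(b,[497.4,y,z]).round(1)
print('pred hend',P(-285),'hfront',P(-225),'tip',P(-90),'tip z95',P(-90,95),'rod -210',P(-210))
# handle: dark blob near the predicted place
m=np.zeros(g.shape,np.uint8);m[240:275,288:318]=(g[240:275,288:318]<45)
k,l,s,c=cv2.connectedComponentsWithStats(m);j=1+s[1:,4].argmax();print('handle blob',s[j],c[j].round(1),'pred mid',P(-255))
# roller face disc (-x end) and yellow studs
m=((C[...,2]-C[...,0]>50)&(C[...,1]-C[...,0]>30)).astype(np.uint8);m[:, :255]=0;m[:,300:]=0;m[:190]=0;m[245:]=0
v,u=np.nonzero(m);print('yellow',u.mean().round(1),v.mean().round(1),u.min(),u.max(),v.min(),v.max(),'pred roller',P(-165),P(-165,115))
print(g[206:222,262:278].astype(int))
E
```

```text
30.55 [577.59 192.71 443.84] [ 0.37 -0.33 -0.24] [0.75 1.11 1.4 ] 42.587723570471795
pred hend [304.1 267.9] hfront [292.5 248.8] tip [270.6 212.8] tip z95 [270.6 209.6] rod -210 [289.8 244.4]
handle blob [288 240  21  35 428] [295.4 260.9] pred mid [298.1 258.1]
yellow 279.5 228.7 267 295 217 240 pred roller [282.1 231.7] [282.3 221.5]
[[173 174 176 175 174 173 173 172 172 175 176 174 174 173 173 173]
 [171 173 175 175 175 174 173 172 170 173 174 176 176 173 174 175]
 [171 174 175 174 175 175 174 173 173 173 174 175 175 174 171 173]
 [172 171 173 174 175 175 174 173 172 171 172 175 175 175 173 174]
 [172 170 172 172 175 176 175 173 172 174 171 173 174 175 173 171]
 [172 170 169 170 173 174 176 174 172 173 173 173 173 175 175 174]
 [171 173 169 170 171 172 174 171 170 166 172 171 174 175 174 175]
 [173 171 172 173 170 166 169 156 162 152 170 173 172 172 174 178]
 [174 171 171 177 176 156 148 134 152 161 160 169 163 171 176 177]
 [176 173 172 175 160 101 114 144 145 160 164 161 157 180 189 176]
 [175 176 171 169 115  80  81  98 127 147 171 177 186 200 200 191]
 [173 174 173 169 149  77  82  82 103 138 185 199 199 186 175 151]
 [173 174 173 172 164  72  87 104 157 194 196 184 173 126  98 106]
 [173 172 173 173 164  72  99 149 190 193 179 124  84 106 127 124]
 [173 172 172 171 166  86 141 181 188 172 123  91 130 157 131  67]
 [174 171 171 172 168 112 171 173 164 107  92 141 196 193 143 125]]
```

```bash
python3 -c "
from bench import *
print(job_done())"
```

```text
the job is handed in; nothing more can be done
None
```

I threaded the axle through the roller, pushed the roller to the end stop and pressed the collar home. I then lifted both out, laid the axle in the holder's forks and handed in at about 30.6 s. No verdict was reported.

- **Pressing:** the wrist read 9.2 N along the axle and about 9.6 N in total, after several seconds above 7 N. No reading came near 20 N. Contact came where the stop was estimated to within about 3 mm, but the gripper hid the collar there, so that contact was judged from force and travel, not seen.
- **Lifting:** the axle drooped about 0.07 rad in the grip while carrying the roller. It levelled out on the forks, with about 6 N pressing down just before I let go.
- **Final position:**
  - The tip, the handle end and both roller ends lie within about 1 px (3 mm) of where they should be, with the roller by the collar and the handle outside the red fork.
  - In the side view the tip height matches an axis 85 mm high to 1–2 mm.
- **Inconclusive check:** the last handle mask in the side view sat about 3 px off, because it picked up other dark pixels. The handle's end did match.
- **Not measured:** I did not re-measure the bystanders at the end. No contact forces showed during the moves past them, and the gripper was clear of everything when I handed in.
- **Correction on the way:** the first grip closed about 9 mm too high, so I opened it and gripped the handle again at the right height before lifting.

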